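Run a fixture plate out to its index and hold it from tipping

ROBOT

A 6-joint arm with a two-finger parallel gripper is mounted at the origin on a cart in front of the work surface, level with it; the furniture and walls round the work are solid. World frame = base frame: x ahead of the robot, y to its left, z up, the work surface at z = 0. Lengths are in m, angles in rad, forces in N, time in s.
With the tool pointing down it reaches from about 0.35 to 0.85 m from the base axis. Payload 8.1 kg.
Tool frame: the origin (TCP) lies on the mounting face of the last link; the fingertips stand 186 mm ahead of it and the grasp point (between the pads) lies 167 mm ahead of it; z points along the fingers, y is the line along which they close (so a half turn about z gives the same grasp; the last joint's range is limited). The gripper opens to 93 mm and grips with 3 to 60 N. Pads are 15 mm wide; open, the fingers measure 128 mm over their backs; the gripper's body (75 mm by 188 mm) begins 65 mm behind the grasp point.
Start: joints at [-1.396, 0.13, 1.488, -0, 1.523, -0.085], TCP at [0.154, -0.58, 0.405] pointing down, gripper open.
Joint ranges: [-2.96, 2.96], [-0.89, 2.26], [0.02, 2.5], [-1.34, 4.48], [0, 2.73], [-2.66, 2.66]. Speed limits (rad/s): [2.39, 2.39, 2.79, 3.14, 3.14, 3.14].

INTERFACE

Orientations are given as a rotation vector (axis times angle).
In Python, from plant import * gives the robot as it stands. The module is installed in compiled form; this text tells all that it offers.
- The arm moves only by the tool arm_command, never from a script. Its argument "increments" is a list of rows, each a list of 6 numbers: the shift along the tool's x, y, z in units of 0.2 m (1.0 is 0.2 m), then the turn, a rotation vector about the tool's x, y, z in units of pi rad (1.0 is pi rad). A call has exactly 5 rows; each row is the pose to reach, as a shift and turn from the pose commanded when the call began, along the tool's axes at that moment, turning the shorter way round; what a row does not reach only later rows make up. A row lasts 1/8 s, in which the tool goes at most 62.5 mm and 10.7 degrees, less where a joint would pass 70% of its speed; a pose out of reach is approached as far as the arm can. A call with a number of a shift or a turn outside -1 to 1 is refused whole. A call with a gripper value outside its range is refused whole. "fingers" is the closure, from -1 (fully open) to 1 (shut), set as the call begins (left out, the last holds). The fingers move at their own pace and stop on an object; "force" is the grip in N (left out, the last holds). Time passes only in rows, so rows that repeat a pose let the fingers close, or fill a call up. It gives the time, the measured TCP pose, the force, the opening and the grip force at its end, in the units of the state.
- read_state(): the state, without advancing time (a new reading comes with each control period).
- read_camera(name): name is "side" or "top"; returns a dict with "image" (420x560x3 uint8, red, green, blue), "fx", "fy", "cx", "cy" (pixels), "k1" (the pictures are not rectified: a ray, as slopes to the right and down, at radius r is drawn at 1 + k1 r^2 times it, then the intrinsics apply), "T" (4x4, takes a point from camera to world coordinates). Camera axes: x right, y down, z forward; pixel columns grow to the right and rows downward; lengths in m; the calibration is good to about 2 mm. A picture is of the moment at which its call begins. There is no depth.
- close_job(): hands the job in; it is judged then, once.
The state is a dict: "t": time; "q": joint angles; "dq": joint speeds; "joint_torque": joint torques, N m; "tool_pos": TCP position; "orientation": TCP orientation; "force": force on the tool from outside, world axes, zero at the start; "wrist_torque": the same for the moment, N m; "opening": finger opening in m; "gripper_force": force on a finger pad.
Only numpy, scipy, OpenCV 4.12 (cv2) and the standard library are available. Lean on these libraries where they do the work, as an engineer would, in place of code of your own. Each camera call takes 0.05 s, during which the arm holds its last target. There are 200 camera calls.

TASK

The flange on the aluminium fixture plate has to hang out past the grey rest so that it can be probed from below: first pull the red locking cap fully up, then slide the plate out by its black knob, flange end first and flat on the rest, until the red line across the plate is level with the yellow pointer. Out there the plate would tip, so finish while holding it: keep hold of the knob so that the plate stays flat, with the cap still up and the flange not shifted on the plate. Do not move the pointer or the other things standing around.

Things in the scene. Friction and masses are not known exactly. Their poses are not given: they have to be found in the camera images.
- rest: Grey rest, fixed, 164 (x) x 260 (y) mm, its deck 50 mm high; origin at the centre of its underside. Its own +y is outward, the way the plate slides; the deck ends at y = +130 mm. Two dark guide rails, 8 mm high, 31 mm wide, run along y at x = +-66 mm and leave the plate 2.5 mm play on each side.
- plate: Loose aluminium plate, 96 (x) x 260 (y) x 12 mm, about 0.6 kg, on the rest between the rails, axes along the rest's; origin at the centre of its underside. Starts wholly on the rest, must slide out 132 to 165 mm; from about 120 mm on it tips over the rest's end unless held (a few N down on the knob). A notch in its +x edge at y = +108 mm takes the locking pin.
- knob_top (a point): Top centre of the black upright round knob on the plate's tail (plate y = -105 mm): 26 mm diameter, its top 40 mm above the plate's top face; a 34 mm collar, 3 mm high, at its foot.
- red_line (a point): Middle of the red line that crosses the plate's top face (and runs down its -x edge), at plate y = -50 mm.
- pointer_tip (a point): Tip of the yellow pointer (4 mm wide; aim at its middle) on a small aluminium rider on the rest's -x rail, about 3.5 mm clear of the plate's edge and 3 mm above its top face; axes as the rest's. Where along the rail it sits differs each time; it stands stiffly but can be pushed along, which is not wanted.
- lock_cap (a joint): Height of the red locking cap on its vertical slide: 0 m = locked, its pin in the plate's notch; 0.020 m = fully up, the pin clear above the plate. Stiff, about 4 N to move, stays where it is left. The plate is free from about 0.015 m.
- lock_cap_top (a point): Top centre of the red cap: upright, round, 24 mm diameter, 24 mm high, on the rest's +x rail; a steel arm with the pin reaches from below it toward the plate (rest -x). When down, its underside is 20 mm above the deck (12 mm above the rail); fingers go in front and behind along the rest's y.
- flange: Loose steel flange, 64 mm diameter, 26 mm high, lying on the plate's outer half; origin at the centre of its underside.
- square: Bystander, to be left alone: black and steel cylinder square, 38 mm diameter, 80 mm high; origin at the centre of its underside.
- jar: Bystander, to be left alone: white screw-top jar, 48 mm diameter, 62 mm high; origin at the centre of its underside.
- loupe: Bystander, to be left alone: black eye loupe, 33 mm diameter, 36 mm high; origin at the centre of its underside.
- indenter_case: Bystander, to be left alone: small blue case, 37 x 56 x 23 mm; origin at the centre of its underside.
- bush: Bystander, to be left alone: bronze bush, 28 mm diameter, 27 mm high; origin at the centre of its underside.
Not all that is in view belongs to the job. What is shaped like the flange but blue or green is not meant.

How it is judged:
On the way:
1. the red cap is pulled up (value of joint lock_cap above 0.015 m), for 0.2 s.
At the end, for the whole second after the job is handed in: The cap is up (above 15 mm), the red line is within 4 mm of the yellow pointer along the slide, the plate is at rest on the rest's deck, level within 0.04 rad and straight within 0.08 rad, held by the fingers (more than 1 N), and the flange lies on the plate about where it was (within some 9 mm) (value of joint lock_cap above 0.015 m and y of red_line in the frame of pointer_tip between -0.004 and 0.004 m and angle between plate's own z axis and vertical below 0.04 rad and z of plate in the frame of rest between 0.044 and 0.056 m and angle between the y axis of plate and the y axis of rest, either way round below 0.08 rad and contact force between plate and rest above 0.5 N and contact force between the fingers and plate above 1 N and linear speed of plate below 0.01 m/s and y of flange in the frame of plate between 0.053 and 0.076 m and x of flange in the frame of plate between -0.019 and 0.003 m and z of flange in the frame of plate between 0.008 and 0.018 m); the arm keeps its last pose, push and grip.
It fails at once if the plate tips or is lifted off the rest (angle between plate's own z axis and vertical above 0.12 rad or z of plate in the frame of rest above 0.065 m).
It fails at once if the pointer is moved along its rail (distance of pointer_tip from where it was at the start of the episode above 0.003 m).
It fails at once if a bystander is moved (distance of any of square, jar, loupe, indenter_case, bush from where it was at the start of the episode above 0.02 m).
It also fails if it takes over 48 s, if anything falls off the work surface, if the arm or the gripper's body presses on something with over 40 N, if the wrist force passes 120 N, or if a joint passes its speed limit or range.

## Working session

There is one attempt and no reset: what is moved stays moved. The work goes in short steps, Python scripts to look and compute and a tool call to move; the robot and the scene stay as the last step left them, time stands still between calls to the robot, and variables do not carry over. Pictures are saved under pics/ and viewed, at most 10 in all, crops included, and the job is handed in when it is done.

Besides the shell and the picture viewer there is one more tool, called after "Request:" as name(argument=value, ...), one argument or row to a line, values as JSON. arm_command: Moves the arm, as the interface text tells. Shifts and turns lie within -1 to 1; 1 stands for 0.2 m of shift or pi rad of turn. Its arguments: {"type":"object","properties":{"increments":{"type":"array","items":{"type":"array","items":{"type":"number","minimum":-1,"maximum":1}}},"fingers":{"type":"number"},"force":{"type":"number"}},"required":["increments"]}

```bash
mkdir -p pics; cat > h.py <<'E'
from plant import *
import numpy as np, cv2
def ray(c,u,v):
    d=np.array([(u-c["cx"])/c["fx"],(v-c["cy"])/c["fy"]]); s=d.copy()
    for _ in range(20): s=d/(1+c["k1"]*(s@s))
    T=c["T"]; return T[:3,3],T[:3,:3]@np.array([s[0],s[1],1])
def onz(c,u,v,z):
    o,r=ray(c,u,v); return o+r*(z-o[2])/r[2]
def proj(c,p):
    T=c["T"]; q=T[:3,:3].T@(np.array(p)-T[:3,3]); s=q[:2]/q[2]; s=s*(1+c["k1"]*(s@s))
    return s*[c["fx"],c["fy"]]+[c["cx"],c["cy"]]
def tri(c1,p1,c2,p2):
    o1,r1=ray(c1,*p1); o2,r2=ray(c2,*p2)
    k=np.linalg.lstsq(np.c_[r1,-r2],o2-o1,rcond=None)[0]
    a,b=o1+k[0]*r1,o2+k[1]*r2; return (a+b)/2,np.linalg.norm(a-b)
def snap(n,tag):
    c=read_camera(n); cv2.imwrite(f"pics/{n}_{tag}.png",c["image"][:,:,::-1]); np.save(f"{n}_{tag}.npy",c,allow_pickle=True); return c
def load(n,tag): return np.load(f"{n}_{tag}.npy",allow_pickle=True).item()
E
python3 - <<'E'
from h import *
for n in("top","side"):
    c=snap(n,"0"); print(n,c["fx"],c["cx"],c["cy"],c["k1"],c["T"].round(3).tolist())
s=read_state(); print(s)
E
```

```text
top 444.4992818785729 270.2105502332789 208.74816599144808 -0.08936975765866935 [[0.029, -0.994, 0.109, 0.347], [-1.0, -0.028, 0.006, 0.072], [-0.003, -0.109, -0.994, 1.383], [0.0, 0.0, 0.0, 1.0]]
side 507.13845917377097 280.97508977490514 200.3007878614445 -0.11590993344587597 [[-0.846, -0.23, 0.481, -0.385], [-0.533, 0.346, -0.772, 1.494], [0.012, -0.91, -0.415, 0.857], [0.0, 0.0, 0.0, 1.0]]
{'t': 0.1, 'q': array([-1.39642521e+00,  1.31087457e-01,  1.48916429e+00,  1.61830407e-05,
        1.52302202e+00, -8.54285084e-02]), 'dq': array([-6.51029395e-05, -2.07140627e-03, -3.80150665e-03,  1.19001764e-03,
        6.08409746e-04,  6.87995845e-04]), 'joint_torque': array([ 5.19648747e-04, -5.61341214e+01, -4.93095446e+01,  7.71464291e-02,
        2.91238603e-02, -2.20662145e-05]), 'tool_pos': array([ 0.15410398, -0.57965709,  0.40379436]), 'orientation': array([-3.11345849e+00, -4.06726712e-01,  9.19820732e-05]), 'force': array([ 0.5759077 , -0.11053128,  0.21676474]), 'wrist_torque': array([ 0.00530775, -0.02940344,  0.02423211]), 'gripper_force': 0.0, 'opening': 0.09339937897868492}
```

View pics/top_0.png

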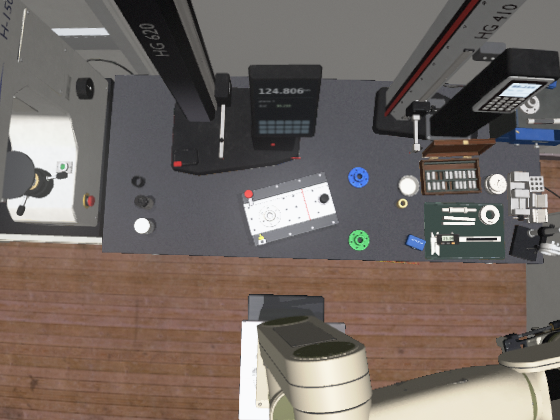

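View pics/side_0.png

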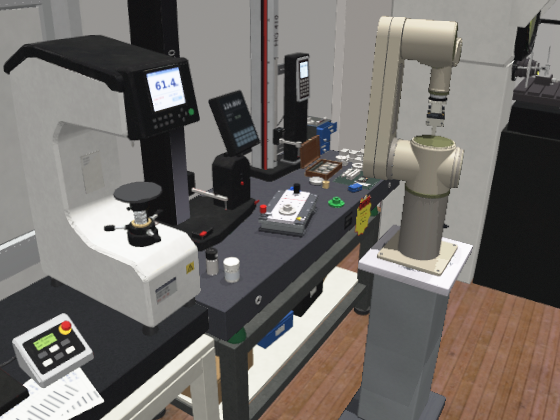

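The top view shows the rest at about (290,208), knob (323,198), red cap (248,194), yellow pointer (262,238) and steel flange (270,215). The blue (358,177) and green (359,240) flanges are decoys. I'll enlarge both views to confirm.

```bash
python3 - <<'E'
from h import *
c=load("top","0");i=c["image"][160:260,230:350,::-1]; a=cv2.resize(i,None,fx=5,fy=5,interpolation=cv2.INTER_CUBIC)
cv2.imwrite("pics/ct.png",a)
c=load("side","0");i=c["image"][170:245,250:330,::-1]; cv2.imwrite("pics/cs.png",cv2.resize(i,None,fx=8,fy=8,interpolation=cv2.INTER_CUBIC))
E
```

```text
(no output)
```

View pics/ct.png

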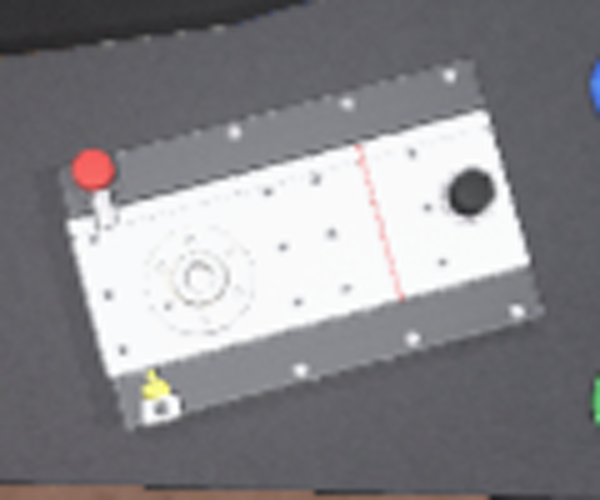

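View pics/cs.png

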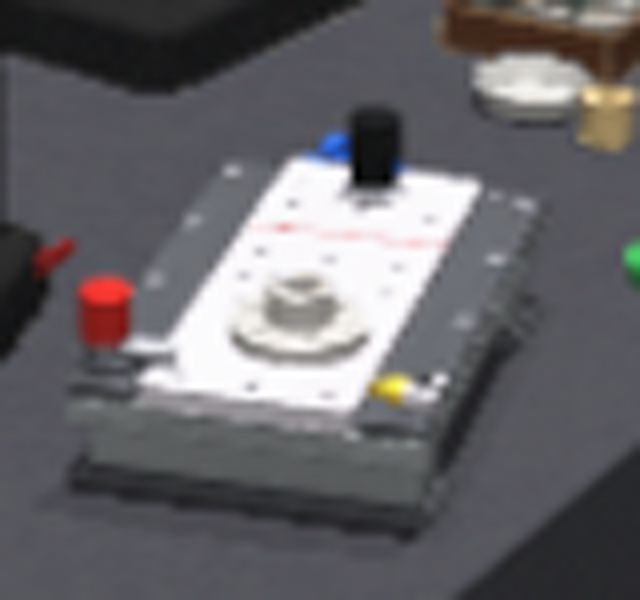

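The top crop shows the cap centre at (93,170), knob at (471,192), red line from (360,146) to (401,298) and pointer tip at (152,372). The steel flange at (201,280) is the only flange on the plate, so it is the one meant. Outward is to the left in the picture, towards world +y. Next I measure.

```bash
cat > meas.py <<'E'
from h import *
def hsv(c): return cv2.cvtColor(c["image"],cv2.COLOR_RGB2HSV).astype(int)
def box(m,u0,v0,u1,v1):
    k=np.zeros_like(m);k[v0:v1,u0:u1]=m[v0:v1,u0:u1];return k
def cen(m,w=None):
    v,u=np.nonzero(m); w=np.ones(len(u)) if w is None else w[v,u]
    return np.array([(u*w).sum(),(v*w).sum()])/w.sum()
def redm(h,s=60): return ((h[...,0]<8)|(h[...,0]>172))&(h[...,1]>s)
E
python3 - <<'E'
from meas import *
t=load("top","0");s=load("side","0");H=hsv(t);S=hsv(s)
cap=box(redm(H,120),240,185,256,202); kn=box(H[...,2]<110,315,188,332,207)
ct,kt=cen(cap),cen(kn); print("cap px",ct,cap.sum(),"knob",kt,kn.sum())
red=t["image"][...,0].astype(float)-t["image"][...,1]
m=box(red>12,298,186,314,222); 
P=np.array([onz(t,u,v,.062) for v,u in np.argwhere(m)]); w=np.array([red[v,u] for v,u in np.argwhere(m)])
c=np.average(P,axis=0,weights=w); e,V=np.linalg.eigh(np.cov(P[:,:2].T,aweights=w)); ld=V[:,1]
print("line c",c,"dir",ld,"len",np.ptp(P[:,:2]@ld))
# rows in red line: extents; plate mask
wh=(H[...,2]>215)&(H[...,1]<40); wh=box(wh,240,175,345,245).astype(np.uint8)
wh=cv2.morphologyEx(wh,cv2.MORPH_CLOSE,np.ones((7,7)))
wh=cv2.morphologyEx(wh,cv2.MORPH_OPEN,np.ones((9,9)))
cn=max(cv2.findContours(wh,0,cv2.CHAIN_APPROX_NONE)[0],key=cv2.contourArea)[:,0]
Q=np.array([onz(t,u,v,.062)[:2] for u,v in cn],np.float32)
r=cv2.minAreaRect(Q*1000); print("plate rect",r)
print("cap top",onz(t,*ct,.094),"knob top",onz(t,*kt,.102))
# side
y=t["image"].astype(int)
ym=box((H[...,0]>20)&(H[...,0]<35)&(H[...,1]>110),250,228,275,248); print("ytop",[(u,v,H[v,u,1]) for v,u in np.argwhere(ym)])
ys=box((S[...,0]>20)&(S[...,0]<35)&(S[...,1]>110),290,210,312,225); print("yside",[(u,v,S[v,u,1]) for v,u in np.argwhere(ys)])
cs=box(redm(S,120),257,202,268,216);v,u=np.nonzero(cs);print("cap side",cen(cs),u.min(),u.max(),v.min(),v.max())
ks=box(S[...,2]<80,291,180,302,196);v,u=np.nonzero(ks);print("knob side",u.min(),u.max(),v.min(),v.max())
for n,p in(("cap",onz(t,*ct,.094)),("knob",onz(t,*kt,.102))): print(n,"proj in side",proj(s,p))
E
```

```text
cap px [248.21818182 193.52727273] 55 knob [324.86486486 196.87837838] 74
line c [ 0.50982809 -0.02487587  0.062     ] dir [-0.9571267  -0.28966961] len 0.09706218336657585
plate rect ((496.4013671875, 23.286819458007812), (108.59581756591797, 259.2747497558594), 16.82193946838379)
cap top [0.53144363 0.1456249  0.094     ] knob top [ 0.52680894 -0.07812943  0.102     ]
ytop [(np.int64(260), np.int64(237), np.int64(112)), (np.int64(262), np.int64(237), np.int64(113)), (np.int64(259), np.int64(238), np.int64(117)), (np.int64(259), np.int64(239), np.int64(112))]
yside [(np.int64(298), np.int64(217), np.int64(129)), (np.int64(299), np.int64(217), np.int64(146)), (np.int64(296), np.int64(218), np.int64(125)), (np.int64(297), np.int64(218), np.int64(179)), (np.int64(298), np.int64(218), np.int64(177)), (np.int64(299), np.int64(218), np.int64(168)), (np.int64(297), np.int64(219), np.int64(134)), (np.int64(298), np.int64(219), np.int64(162)), (np.int64(299), np.int64(219), np.int64(182)), (np.int64(299), np.int64(220), np.int64(128))]
cap side [262.45833333 208.16666667] 257 266 202 212
knob side 293 300 183 192
cap proj in side [262.68713273 205.11930716]
knob proj in side [296.04178489 183.16735473]
```

```bash
cat >> meas.py <<'E'
u=np.array([-0.2897,0.9571]); X=np.array([.9571,.2897]); L0=np.array([.5098,-.0249]); C0=L0+.05*u
def rf(p): d=np.array(p)[:2]-C0; return np.array([d@X,d@u]).round(4)
def yel(c,b):
    i=c["image"].astype(float); w=np.minimum(i[...,0],i[...,1])-i[...,2]; return box(w>35,*b),w
from scipy.spatial.transform import Rotation as R
def move(target,yawvec=None):
    s=read_state(); M=R.from_rotvec(s["orientation"]).as_matrix()
    print("tool dz",(M.T@(np.array(target)-s["tool_pos"])/.2).round(4), s["tool_pos"].round(4))
    print("toolx deg",np.degrees(np.arctan2(M[1,0],M[0,0])).round(2),"M z",M[:,2].round(3))
E
python3 - <<'E'
from meas import *
t=load("top","0");s=load("side","0");H=hsv(t)
for th in(50,70,90):
    k=box(H[...,2]<th,317,190,330,206);p=cen(k);P=onz(t,*p,.102);print(th,k.sum(),p,P,rf(P))
print("cap",rf(onz(t,*cen(box(redm(H,120),240,185,256,202)),.094)))
for c,b in((t,(252,230,272,246)),(s,(290,210,306,226))):
    m,w=yel(c,b);P=np.array([np.r_[rf(onz(c,a,v,.065)),w[v,a]] for v,a in np.argwhere(m)])
    print("pointer n",len(P),"cen",np.average(P[:,:2],axis=0,weights=P[:,2])); print((P[P[:,0].argsort()[::-1]][:9]).round(3).tolist())
red=s["image"][...,0].astype(float)-s["image"][...,1]
m=box(red>15,278,194,308,204); 
P=np.array([np.r_[rf(onz(s,a,v,.062)),red[v,a]] for v,a in np.argwhere(m)]); print("line in side",np.average(P[:,:2],axis=0,weights=P[:,2]),np.ptp(P,axis=0))
move([.5300,.1452,.40])
E
```

```text
50 0 [nan nan] [nan nan nan] [nan nan]
70 9 [321.44444444 200.55555556] [ 0.51573404 -0.06832726  0.102     ] [-0.0069 -0.0933]
90 53 [323.54716981 198.09433962] [ 0.52312829 -0.07434135  0.102     ] [-0.0016 -0.1012]
cap [0.0701 0.1069]
pointer n 23 cen [-0.06072965  0.10548678]
[[-0.051, 0.108, 37.0], [-0.052, 0.105, 95.0], [-0.054, 0.108, 45.0], [-0.055, 0.106, 84.0], [-0.055, 0.103, 44.0], [-0.058, 0.106, 94.0], [-0.058, 0.103, 101.0], [-0.059, 0.113, 39.0], [-0.059, 0.101, 96.0]]
pointer n 13 cen [-0.06221589  0.11333737]
[[-0.054, 0.116, 58.0], [-0.056, 0.107, 62.0], [-0.058, 0.115, 113.0], [-0.059, 0.106, 89.0], [-0.06, 0.122, 61.0], [-0.061, 0.114, 148.0], [-0.063, 0.105, 119.0], [-0.063, 0.121, 82.0], [-0.064, 0.113, 158.0]]
line in side [-0.00460418 -0.04447822] [8.82e-02 7.80e-03 4.00e+01]
tool dz [ 2.7474 -3.0198  0.0245] [ 0.1541 -0.5797  0.4038]
toolx deg 14.89 M z [-0.     0.002 -1.   ]meas.py:7: RuntimeWarning: invalid value encountered in divide
  return np.array([(u*w).sum(),(v*w).sum()])/w.sum()
```

Request:
arm_command(
  increments=[
    [0.18,-0.2,0,0,0,-0.011],
    [0.36,-0.4,0,0,0,-0.011],
    [0.54,-0.6,0,0,0,-0.011],
    [0.72,-0.8,0,0,0,-0.011],
    [0.9,-1.0,0,0,0,-0.011],
  ],
  fingers=-1,
  force=30,
)

```text
t: 0.72
tool_pos: [0.2771, -0.3386, 0.4044]
orientation: [-3.107, -0.46, -0.0]
force: [0.9, 0.7, 0.6]
opening: 0.0932
gripper_force: 0.0
```

Request:
arm_command(
  increments=[
    [0.18,-0.2,0,0,0,0],
    [0.36,-0.4,0,0,0,0],
    [0.54,-0.6,0,0,0,0],
    [0.72,-0.8,0,0,0,0],
    [0.9,-1.0,0,0,0,0],
  ],
)

```text
t: 1.35
tool_pos: [0.3912, -0.095, 0.4046]
orientation: [3.108, 0.46, 0.0]
force: [1.5, -0.2, -0.4]
opening: 0.0934
gripper_force: 0.0
```

```bash
python3 -c "
from meas import *
move([.5294,.1451,.35])"
```

```text
tool dz [ 1.0093 -0.9484  0.2729] [ 0.3912 -0.095   0.4046]
toolx deg 16.86 M z [ 0. -0. -1.]
```

Request:
arm_command(
  increments=[
    [0.2,-0.19,0,0,0,0],
    [0.4,-0.38,0.05,0,0,0],
    [0.6,-0.57,0.1,0,0,0],
    [0.8,-0.76,0.2,0,0,0],
    [0.95,-0.9,0.27,0,0,0],
  ],
)

```text
t: 1.98
tool_pos: [0.5209, 0.1328, 0.3493]
orientation: [-3.107, -0.463, 0.002]
force: [-0.6, -0.8, -0.6]
opening: 0.0931
gripper_force: 0.0
```

Request:
arm_command(
  increments=[
    [0,0,0,0,0,0],
    [0,0,0,0,0,0],
    [0,0,0,0,0,0],
    [0,0,0,0,0,0],
    [0,0,0,0,0,0],
  ],
)

```text
t: 2.6
tool_pos: [0.5206, 0.1301, 0.3513]
orientation: [3.108, 0.459, 0.001]
force: [0.1, 0.2, -0.3]
opening: 0.0929
gripper_force: 0.0
```

```bash
python3 -c "
from meas import *
move([.5294,.1451,.2505])"
```

```text
tool dz [ 0.0636 -0.0592  0.5039] [0.5206 0.1301 0.3513]
toolx deg 16.81 M z [ 0.001  0.    -1.   ]
```

Request:
arm_command(
  increments=[
    [0.064,-0.059,0.05,0,0,0],
    [0.064,-0.059,0.2,0,0,0],
    [0.064,-0.059,0.35,0,0,0],
    [0.064,-0.059,0.45,0,0,0],
    [0.064,-0.059,0.504,0,0,0],
  ],
)

```text
t: 3.22
tool_pos: [0.529, 0.1454, 0.2488]
orientation: [3.108, 0.46, -0.002]
force: [-0.5, -0.4, -0.7]
opening: 0.0932
gripper_force: 0.0
```

Request:
arm_command(
  increments=[
    [0,0,0,0,0,0],
    [0,0,0,0,0,0],
    [0,0,0,0,0,0],
    [0,0,0,0,0,0],
    [0,0,0,0,0,0],
  ],
  fingers=1,
  force=30,
)

```text
t: 3.85
tool_pos: [0.5295, 0.1457, 0.2503]
orientation: [-3.108, -0.461, -0.001]
force: [0.3, 0.1, -0.2]
opening: 0.0478
gripper_force: 0.0
```

Request:
arm_command(
  increments=[
    [0,0,0,0,0,0],
    [0,0,0,0,0,0],
    [0,0,0,0,0,0],
    [0,0,0,0,0,0],
    [0,0,0,0,0,0],
  ],
)

```text
t: 4.47
tool_pos: [0.5293, 0.1458, 0.2499]
orientation: [-3.107, -0.461, 0.0]
force: [-0.1, 2.1, -0.2]
opening: 0.0232
gripper_force: 30.0
```

```bash
python3 -c "
from meas import *
move([.5294,.1451,.2505]);print(read_state()['opening'])
a=snap('side','1')['image'][150:240,230:330,::-1]; b=snap('top','1')['image'][160:250,220:320,::-1]
cv2.imwrite('pics/c1.png',cv2.resize(np.hstack([a,b]),None,fx=4,fy=4,interpolation=2))"
```

```text
tool dz [-0.0008  0.0035 -0.0031] [0.5293 0.1458 0.2499]
toolx deg 16.87 M z [-0.  0. -1.]
0.023209605734128218
```

View pics/c1.png

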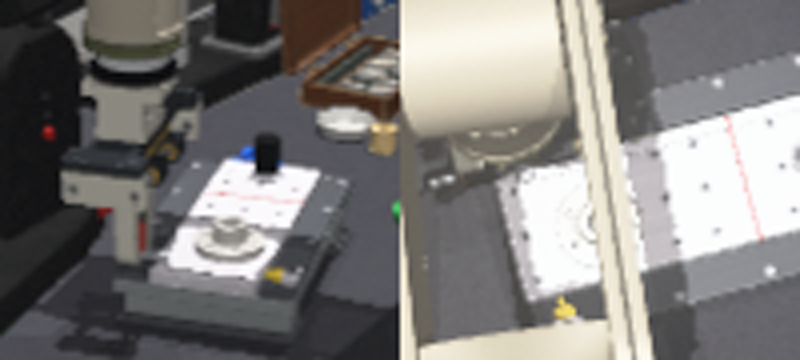

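The side crop shows the fingers round the cap, with red showing at (142,235). The opening is 23 mm, which matches the cap's 24 mm diameter. I'll pull it up.

Request:
arm_command(
  increments=[
    [0,0,-0.02,0,0,0],
    [0,0,-0.045,0,0,0],
    [0,0,-0.07,0,0,0],
    [0,0,-0.09,0,0,0],
    [0,0,-0.105,0,0,0],
  ],
)

```text
t: 5.2
tool_pos: [0.5292, 0.1457, 0.2702]
orientation: [-3.107, -0.461, 0.001]
force: [12.0, 6.4, -26.8]
opening: 0.0234
gripper_force: 30.0
```

Request:
arm_command(
  increments=[
    [0,0,0,0,0,0],
    [0,0,0,0,0,0],
    [0,0,0,0,0,0],
    [0,0,0,0,0,0],
    [0,0,0,0,0,0],
  ],
)

```text
t: 5.82
tool_pos: [0.5293, 0.1457, 0.2701]
orientation: [-3.107, -0.461, 0.001]
force: [4.4, 4.7, -11.5]
opening: 0.0231
gripper_force: 30.0
```

Request:
arm_command(
  increments=[
    [0,0,0,0,0,0],
    [0,0,0,0,0,0],
    [0,0,0,0,0,0],
    [0,0,-0.05,0,0,0],
    [0,0,-0.3,0,0,0],
  ],
  fingers=-1,
)

```text
t: 6.45
tool_pos: [0.528, 0.1453, 0.3286]
orientation: [3.107, 0.46, -0.011]
force: [1.5, -0.4, 0.5]
opening: 0.0687
gripper_force: 0.0
```

Request:
arm_command(
  increments=[
    [0,0.15,-0.05,0,0,0],
    [-0.1,0.4,-0.05,0,0,0],
    [-0.2,0.6,-0.05,0,0,0],
    [-0.3,0.8,-0.05,0,0,0],
    [-0.34,1.0,-0.05,0,0,0],
  ],
)

```text
t: 7.08
tool_pos: [0.5219, -0.067, 0.3421]
orientation: [3.107, 0.46, 0.002]
force: [0.1, -0.1, 0.1]
opening: 0.0927
gripper_force: 0.0
```

```bash
python3 - <<'E'
from meas import *
move([.5249,-.0767,.255]);print(read_state()['opening'])
s=snap('side','2');S=hsv(s);cs=box(redm(S,120),250,190,270,218);v,a=np.nonzero(cs);print("cap side",cen(cs),a.min(),a.max(),v.min(),v.max())
s0=load('side','0');S=hsv(s0);print(cen(box(redm(S,120),257,202,268,216)))
p=np.r_[C0+.067*X+.107*u,0]
for z in(.082,.102):print(proj(s,p+[0,0,z]))
a=s['image'][150:240,230:330,::-1]; b=snap('top','2')['image'][150:240,230:350,::-1]
cv2.imwrite('pics/c2.png',cv2.resize(np.hstack([a,b]),None,fx=3.6,fy=3.6,interpolation=2))
E
```

```text
tool dz [0.     0.0507 0.4354] [ 0.5219 -0.067   0.3421]
toolx deg 16.85 M z [ 0.001 -0.    -1.   ]
0.0927271303243712
cap side [260.9047619  202.93650794] 254 266 200 207
[262.45833333 208.16666667]
[263.5321418  208.28950284]
[263.5162341  203.18654781]
```

View pics/c2.png

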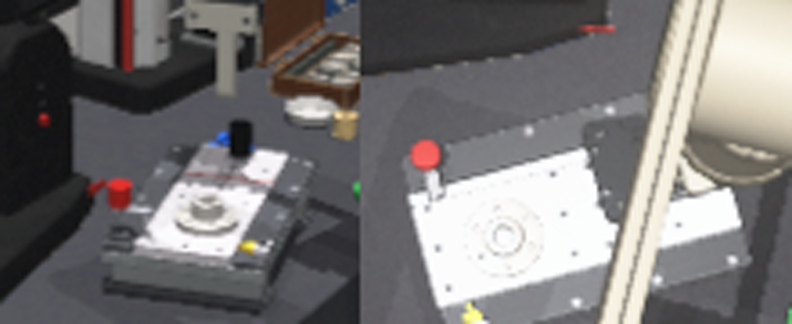

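The cap moved up about 5 px, from 208 to 203, which is 20 mm. The scene is otherwise untouched. Next I go down on the knob.

Request:
arm_command(
  increments=[
    [0,0.051,0,0,0,0],
    [0,0.051,0.1,0,0,0],
    [0,0.051,0.25,0,0,0],
    [0,0.051,0.37,0,0,0],
    [0,0.051,0.43,0,0,0],
  ],
)

```text
t: 7.8
tool_pos: [0.525, -0.0744, 0.2536]
orientation: [-3.107, -0.463, 0.003]
force: [-0.9, -0.3, 0.3]
opening: 0.0931
gripper_force: 0.0
```

Request:
arm_command(
  increments=[
    [0,0,0,0,0,0],
    [0,0,0,0,0,0],
    [0,0,0,0,0,0],
    [0,0,0,0,0,0],
    [0,0,0,0,0,0],
  ],
  fingers=1,
  force=40,
)

```text
t: 8.43
tool_pos: [0.5254, -0.0753, 0.2553]
orientation: [3.107, 0.461, 0.001]
force: [-0.4, 0.0, -0.4]
opening: 0.0479
gripper_force: 0.0
```

Request:
arm_command(
  increments=[
    [0,0,0,0,0,0],
    [0,0,0,0,0,0],
    [0,0,0,0,0,0],
    [0,0,0,0,0,0],
    [0,0,0,0,0,0],
  ],
)

```text
t: 9.05
tool_pos: [0.5253, -0.0754, 0.2549]
orientation: [3.107, 0.461, 0.0]
force: [1.6, -2.5, -0.6]
opening: 0.0252
gripper_force: 40.0
```

```bash
python3 -c "
from meas import *
move([.5249,-.0767,.255]);s=read_state();print(s['opening'],s['force'],rf(s['tool_pos']))"
```

```text
tool dz [-0.004   0.0055 -0.0004] [ 0.5253 -0.0754  0.2549]
toolx deg 16.86 M z [ 0. -0. -1.]
0.025213184632786764 [ 1.64119805 -2.53612981 -0.59395462] [ 0.0002 -0.1028]
```

Request:
arm_command(
  increments=[
    [0,0,0.004,0,0,0],
    [0,-0.02,0.004,0,0,0],
    [0,-0.05,0.004,0,0,0],
    [0,-0.085,0.004,0,0,0],
    [0,-0.12,0.004,0,0,0],
  ],
)

```text
t: 9.68
tool_pos: [0.5188, -0.0527, 0.2549]
orientation: [3.106, 0.46, 0.003]
force: [1.6, -5.9, 2.0]
opening: 0.0255
gripper_force: 40.0
```

Request:
arm_command(
  increments=[
    [0,-0.035,0.001,0,0,0],
    [0,-0.07,0.002,0,0,0],
    [0,-0.105,0.002,0,0,0],
    [0,-0.14,0.002,0,0,0],
    [0,-0.175,0.002,0,0,0],
  ],
)

```text
t: 10.3
tool_pos: [0.5089, -0.0193, 0.2549]
orientation: [3.106, 0.46, 0.004]
force: [2.8, -6.5, 3.6]
opening: 0.0255
gripper_force: 40.0
```

Request:
arm_command(
  increments=[
    [0,-0.035,0.001,0,0,0],
    [0,-0.07,0.001,0,0,0],
    [0,-0.105,0.001,0,0,0],
    [0,-0.14,0.001,0,0,0],
    [0,-0.175,0.001,0,0,0],
  ],
)

```text
t: 10.92
tool_pos: [0.4989, 0.0141, 0.2549]
orientation: [3.105, 0.46, 0.005]
force: [2.6, -7.4, 4.6]
opening: 0.0256
gripper_force: 40.0
```

Request:
arm_command(
  increments=[
    [0,-0.035,0.002,0,0,0],
    [0,-0.07,0.003,0,0,0],
    [0,-0.105,0.004,0,0,0],
    [0,-0.135,0.004,0,0,0],
    [0,-0.16,0.004,0,0,0],
  ],
)

```text
t: 11.55
tool_pos: [0.4902, 0.0445, 0.2549]
orientation: [3.105, 0.46, 0.007]
force: [3.1, -9.9, 7.5]
opening: 0.0248
gripper_force: 40.0
```

Request:
arm_command(
  increments=[
    [0,-0.025,0,0,0,0],
    [0,-0.05,0.001,0,0,0],
    [0,-0.07,0.001,0,0,0],
    [0,-0.08,0.001,0,0,0],
    [0,-0.085,0.001,0,0,0],
  ],
)

```text
t: 12.18
tool_pos: [0.4855, 0.0605, 0.2551]
orientation: [3.104, 0.46, 0.008]
force: [3.4, -10.9, 9.1]
opening: 0.0254
gripper_force: 40.0
```

Request:
arm_command(
  increments=[
    [0,0,0,0,0,0],
    [0,0,0,0,0,0],
    [0,0,0,0,0,0],
    [0,0,0,0,0,0],
    [0,0,0,0,0,0],
  ],
)

```text
t: 12.8
tool_pos: [0.4855, 0.0605, 0.255]
orientation: [3.104, 0.46, 0.008]
force: [2.6, -10.8, 9.7]
opening: 0.0251
gripper_force: 40.0
```

```bash
python3 - <<'E'
from meas import *
s=read_state();print(s['opening'],s['force'],rf(s['tool_pos']),s['orientation'])
c=snap('side','3');a=c['image'][170:260,235:335,::-1]; b=snap('top','3')['image'][150:250,220:320,::-1]
b=b[:90]
cv2.imwrite('pics/c3.png',cv2.resize(np.hstack([a,b]),None,fx=4,fy=4,interpolation=2))
E
```

```text
0.025114386880986588 [  2.61462847 -10.81716515   9.66180167] [0.0015 0.0388] [3.10443399 0.45980951 0.00806186]
```

View pics/c3.png

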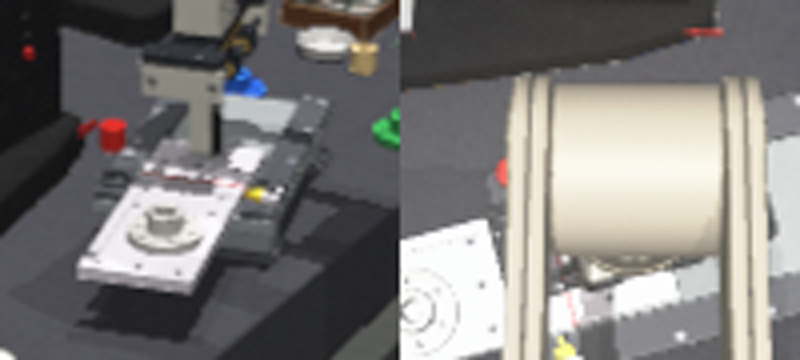

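The plate is level, the cap is up and the flange is in place. The side crop has the line's end at (243,183) and the pointer tip at (250,193). The top crop has the line at (572,300) and the tip at (565,345). Next I measure the remaining distance in both views.

```bash
cat > rem.py <<'E'
from meas import *
import sys
tag=sys.argv[1]
# along-slide error: line (z=.062) vs pointer (z=.065), per view
for n,yb,rb in(("top",(254,228,270,240),(256,216,268,236)),("side",(294,210,306,224),(266,208,302,220))):
    c=load(n,tag);i=c["image"].astype(float);m,w=yel(c,yb)
    P=np.array([np.r_[rf(onz(c,a,v,.065)),w[v,a],a,v] for v,a in np.argwhere(m)])
    r=i[...,0]-i[...,1]; q=box((r>18)&(r>1.2*(i[...,1]-i[...,2])),*rb)
    Q=np.array([np.r_[rf(onz(c,a,v,.062)),r[v,a],a,v] for v,a in np.argwhere(q)])
    py=np.average(P[:,1],weights=P[:,2]);f=np.polyfit(Q[:,0],Q[:,1],1,w=Q[:,2]) 
    tip=P[P[:,0]>-.058]
    print(n,"ptr",py.round(4),np.average(P[:,0],weights=P[:,2]).round(4),"tip-part",np.average(tip[:,1],weights=tip[:,2]).round(4) if len(tip) else None,"line",np.average(Q[:,1],weights=Q[:,2]).round(4),"x",Q[:,0].min(),Q[:,0].max(),"slope",f[0].round(3),len(Q),"std",Q[:,1].std().round(4))
    print("rem",py-np.average(Q[:,1],weights=Q[:,2]))
E
python3 rem.py 3
```

```text
top ptr 0.1055 -0.0607 tip-part 0.1057 line 0.0919 x -0.0461 0.0003 slope -0.023 13 std 0.0012
rem 0.013609477072821022
side ptr 0.1133 -0.0621 tip-part 0.1129 line 0.0963 x -0.0493 0.0423 slope 0.01 29 std 0.0037
rem 0.017032526586107113
```

Request:
arm_command(
  increments=[
    [0,-0.015,0,0,0,0],
    [0,-0.04,0,0,0,0],
    [0,-0.06,0,0,0,0],
    [0,-0.07,0,0,0,0],
    [0,-0.073,0,0,0,0],
  ],
)

```text
t: 13.52
tool_pos: [0.4814, 0.0745, 0.2552]
orientation: [3.104, 0.46, 0.009]
force: [3.2, -12.0, 10.8]
opening: 0.0256
gripper_force: 40.0
```

Request:
arm_command(
  increments=[
    [0,0,0,0,0,0],
    [0,0,0,0,0,0],
    [0,0,0,0,0,0],
    [0,0,0,0,0,0],
    [0,0,0,0,0,0],
  ],
)

```text
t: 14.15
tool_pos: [0.4814, 0.0744, 0.2551]
orientation: [3.104, 0.46, 0.008]
force: [2.4, -10.4, 11.2]
opening: 0.0252
gripper_force: 40.0
```

```bash
python3 - <<'E'
from meas import *
s=read_state();print(s['opening'],s['force'],rf(s['tool_pos']),s['orientation'],s['gripper_force'])
a=snap('side','4')['image'][195:233,265:315,::-1]; b=snap('top','4')['image'][208:246,240:290,::-1]
cv2.imwrite('pics/c4.png',cv2.resize(np.hstack([a,b]),None,fx=8,fy=8,interpolation=2))
E
python3 rem.py 4
```

```text
0.02519249104103113 [  2.38746235 -10.36013838  11.15015485] [0.0016 0.0533] [3.10415106 0.45978286 0.00843915] 40.003509521484375
top ptr 0.1057 -0.0606 tip-part 0.106 line 0.1063 x -0.045 -0.0205 slope -0.013 9 std 0.0008
rem -0.0006115512566582659
side ptr 0.1137 -0.0622 tip-part 0.1132 line 0.1111 x -0.0497 0.0445 slope 0.003 24 std 0.0025
rem 0.0026456414275379952
```

View pics/c4.png

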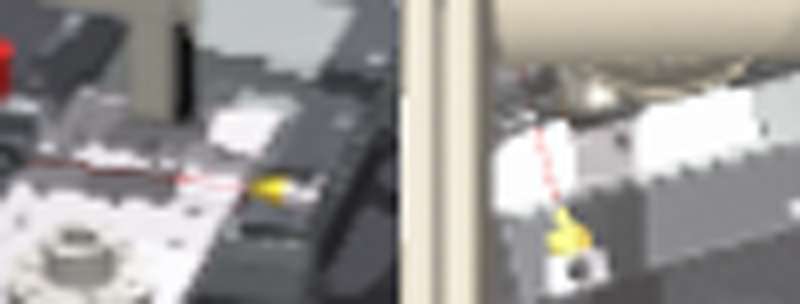

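In both views the red line runs straight into the pointer's tip: side crop (245,187), top crop (558,208). The remaining offset is -0.6 mm from the top view and +2.6 mm from the side. The plate is held flat with 11 N down and 40 N grip, so I'm handing in.

```bash
python3 -c "
from plant import *
print(close_job())"
```

```text
the job is handed in; nothing more can be done
None
```

I handed in the job with the cap fully up, the plate slid out about 156 mm and held flat by its knob, the red line 0–3 mm from the yellow pointer by camera, and the flange in place; no verdict came back.

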